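Take the empty reel off a two-spindle winder (clamp nut of unknown thread hand)

ROBOT

A 7-joint arm with a two-finger parallel gripper is mounted at the origin on a cart in front of the work surface, level with it; the furniture and walls round the work are solid. World frame = base frame: x ahead of the robot, y to its left, z up, the work surface at z = 0. Lengths are in mm, angles in rad, forces in N, time in s.
With the tool pointing down it reaches from about 400 to 875 mm from the base axis. Payload 6.5 kg.
Tool frame: the origin (TCP) lies at the very end of the fingers, on their centre line; the grasp point (between the pads) lies 19 mm behind it; z points along the fingers, y is the line along which they close (so a half turn about z gives the same grasp; the last joint's range is limited). The gripper opens to 85 mm and grips with 20 to 120 N. Pads are 22 mm wide; open, the fingers measure 114 mm over their backs; the gripper's body (76 mm by 85 mm) begins 54 mm behind the grasp point. The pads swing forward as they close: fully open they stand 13 mm farther back than shut.
Start: joints at [-1.4, 0.536, -0.004, 1.538, 0.003, 1.067, -0.071], TCP at [152.481, 631.854, 231.29] pointing down, gripper open.
Joint ranges: [-2.7, 2.7], [-0.37, 2.16], [-1.27, 1.26], [0.24, 2.4], [-1.31, 4.45], [0.19, 1.91], [-2.76, 2.76]. Speed limits (rad/s): [2.39, 2.39, 3.14, 3.14, 3.14, 3.14, 3.14].

INTERFACE

Orientations are given as [roll, pitch, yaw] about the fixed x, y, z axes, in that order (R = Rz(yaw) Ry(pitch) Rx(roll)).
In Python, from station import bot gives the robot as it stands.
- The arm moves only by the tool send_rows, never from a script. Its arguments are lists of equal length, an entry for each row: "xyz": the shift along the tool's x, y, z in cm, a list of three; "turn": the turn, a rotation vector about the tool's x, y, z in rad, a list of three; "grip": the closure, from 0 (fully open) to 1 (shut). In form: {"xyz": [[tx, ty, tz], ...], "turn": [[rx, ry, rz], ...], "grip": [grip, ...]}. A call has exactly 10 rows; each row shifts and turns the commanded pose from where the row before left it, along the tool's axes as they then stand; what a row does not reach is not made up. A row lasts 1/10 s, in which the tool goes at most 50 mm and 8.59 degrees, less where a joint would pass 70% of its speed; a pose out of reach is approached as far as the arm can. A call is refused whole if a number of a shift passes 5 or a number of a turn 0.15, either way. A call with a gripper value outside its range is refused whole. The fingers move at their own pace and stop on an object; "newtons" is the grip in N (left out, the last holds). Time passes only in rows, so rows that do not move let the fingers close, or fill a call up. It gives the time, the measured TCP pose, the force, the opening and the grip force at its end, in the units of the state.
- bot.get_state(): the state, without advancing time (a new reading comes with each control period).
- bot.camera(name): name is "side" or "top" or "wrist"; returns (picture, depth): 480x640x3 uint8, red, green, blue; 480x640 float32, mm along the optical axis (not along the pixel's ray), 0 where there is no reading.
- bot.get_calibration(name): a dict with "fx", "fy", "cx", "cy" (pixels), "rvec" (rotation vector, rad) and "tvec" (3), from world to camera coordinates, as OpenCV has them; the wrist camera has in their place "T_tool_cam" (4x4, takes a point from camera to tool coordinates, whose origin is the TCP and whose axes are the flange's). Camera axes: x right, y down, z forward; pixel columns grow to the right and rows downward; lengths in mm; the calibration is good to about 2 mm. The wrist camera is an equidistant fisheye: a pixel r from the principal point sees the ray r / f radians off the axis. A picture is of the moment at which its call begins: read the wrist's pose just before it. get_calibration takes no time and is no camera call.
- bot.hand_in(): hands the job in; it is judged then, once.
The state is a dict: "t": time; "qpos": joint angles; "dq": joint speeds; "joint_torque": joint torques, N m; "position": TCP position; "eef_rot": TCP orientation; "ft_force": force on the tool from outside, world axes, zero at the start; "ft_torque": the same for the moment, N m; "opening": finger opening in mm; "grasp_force": force on a finger pad.
Only numpy, scipy, OpenCV 4.12 (cv2) and the standard library are available. Lean on these libraries where they do the work, as an engineer would, in place of code of your own. Each camera call takes 0.05 s, during which the arm holds its last target. There are 200 camera calls.

TASK

Take the empty reel off the two-spindle winder. The black wing nut that clamps it may have a left-hand or a right-hand thread, so feel gently which way it gives without forcing it tighter, and back it off until the steel horseshoe washer under it is free to be drawn out sideways by its tongue without dragging on the nut. Lay the washer in the big compartment of the mint-green tray next to the winder, then lift the reel off over the nut and stand it upright on the desk, leaving the glue stick, spool and tape roll where they are.

Things in the scene. Friction and masses are not known exactly. Their poses are not given: they have to be found in the camera images.
- winder: Two-spindle reel winder, fixed: dark base plate 160 (x) x 304 (y) x 6 mm with two like grey heads, each 134 x 130 x 52 mm, side by side, dials on the -x front. Origin: centre of the plate's underside on the desk. Vertical spindles, locked by their gears, at y +75 mm (carries the reel) and y -75 mm (bare).
- spindle (a point): On the axis of the reel's spindle, on top of its drive flange (60 mm across), 68 mm above the desk, where the reel's underside rests. A mandrel 35.6 mm across, its top chamfered, stands 37 mm above this point (the reel sits over it with 1.7 mm play all round), then a 10 mm threaded stud with the clamp nut; the stud ends inside the nut. Axes as the winder's.
- nut_a: Clamp nut of winder head A (on the reel's spindle or on the bare one; alike). Origin: underside of its 30 mm steel flange, on the spindle axis, 124.3 mm above the winder's origin when tight (start). Black wing: bar 32 mm long along its x, 12 mm thick along its y (grip across y), 10.5 to 27 mm above the origin. Under the flange a collar 20 mm across, 2.3 mm deep. Rises 6.5 mm at most.
- nut_b: Clamp nut of winder head B (on the reel's spindle or on the bare one; alike). Origin: underside of its 30 mm steel flange, on the spindle axis, 124.3 mm above the winder's origin when tight (start). Black wing: bar 32 mm long along its x, 12 mm thick along its y (grip across y), 10.5 to 27 mm above the origin. Under the flange a collar 20 mm across, 2.3 mm deep. Rises 6.5 mm at most.
- twist_a (a joint): Elastic wind-up of head A's stud (rad), 0 at rest, + anticlockwise from above. It moves only when the nut is forced the tightening way: about 3 N m/rad; over 0.22 rad (0.66 N m) is too much, a trial of 0.2 rad is harmless. Loosening instead turns the nut at a steady 0.15 N m, 8 mm of rise a turn. The two heads have threads of contrary hand, unmarked, and are docked in either order.
- twist_b (a joint): Elastic wind-up of head B's stud (rad), 0 at rest, + anticlockwise from above. It moves only when the nut is forced the tightening way: about 3 N m/rad; over 0.22 rad (0.66 N m) is too much, a trial of 0.2 rad is harmless. Loosening instead turns the nut at a steady 0.15 N m, 8 mm of rise a turn. The two heads have threads of contrary hand, unmarked, and are docked in either order.
- washer: Steel horseshoe washer, 54 mm across, 6 mm thick, 60 g, on the reel under the nut. Origin: centre of its underside, on the spindle axis at first. 13 mm slot open to its +x, pull tongue to its -x. The nut's collar sits in a recess 22 mm across, 2.5 mm deep in its top: it slides out (to its -x, some 50 mm) only once the nut has risen over 2.5 mm (2 rad); 3.5 mm is ample. May turn with the nut.
- washer_tongue (a point): Point on the washer's pull tongue where to grip it: 47 mm from the washer's origin toward its -x, 3 mm above its underside; axes as the washer's. The tongue is 14 mm wide along y (grip across y), 5.5 mm thick, from 27 to 60 mm from the origin; its last 6 mm are turned up to 12.5 mm above the underside. It overhangs the reel's edge (31 mm from the axis).
- reel: Empty reel: two plywood flanges 62 mm across, 9 mm thick, on a brown tube 48 mm across; 50 mm high, bore 39 mm, which passes over the nut (34 mm corner to corner). Origin: centre of its underside, 68 mm above the desk at the start; z up. Grip round the top flange (the nut's top then stands some 40 mm above it). 60 to 130 g. Clear of the nut once lifted 95 mm straight up.
- tray: Mint-green moulded tray nearest the winder, to its left, 219 (x) x 346 (y) mm, rim 18 mm high, floor 2 mm above the desk, fixed. Origin: centre of its underside.
- tray_bay (a point): Centre of the floor of the tray's big compartment, 117 mm along the tray's x, 192 mm along its y; ribs 13 mm high bound it on the tray's +x and +y sides, the 18 mm rim on the others. Axes as the tray's.
- glue_stick: Yellow glue stick standing behind the bare spindle's head, 23 mm across, 89 mm high. Origin: centre of its underside. Bystander.
- spool: Small thread spool standing just left of the winder, 45 x 28 x 38 mm high. Origin: centre of its underside. Bystander.
- tape_roll: Roll of tape lying flat behind the reel's head, 94 mm across, 48 mm high. Origin: centre of its underside. Bystander.
Not all that is in view belongs to the job. There is more than one size of the washer; the one meant has the size given above.

How it is judged (in metres and radians):
On the way, in this order (a step that is already met when the one before it is completed fails the run):
1. the nut has been backed off until it has risen at least 2 mm from tight (((horizontal distance between nut_a and spindle below 0.03 m and z of nut_a in the frame of winder above 0.1263 m) or (horizontal distance between nut_b and spindle below 0.03 m and z of nut_b in the frame of winder above 0.1263 m))), for 0.2 s.
2. the washer has been drawn out clear of the spindle (origin more than 45 mm from the axis) (horizontal distance between washer and spindle above 0.045 m), for 0.1 s.
At the end, for the whole second after the job is handed in: nut at least 1.7 mm above its tight height; washer lying in the tray's big compartment (origin within 58 mm in x and 96 mm in y of its centre, under 20 mm above the desk); reel upright on the bare desk, same way up (within 0.1 rad, 4 mm in height, outside the tray); both at rest (((horizontal distance between nut_a and spindle below 0.03 m and z of nut_a in the frame of winder above 0.126 m) or (horizontal distance between nut_b and spindle below 0.03 m and z of nut_b in the frame of winder above 0.126 m)) and x of washer in the frame of tray_bay between -0.058 and 0.058 m and y of washer in the frame of tray_bay between -0.096 and 0.096 m and height (world z) of washer below 0.02 m and linear speed of each of washer, reel below 0.02 m/s and height (world z) of reel between -0.004 and 0.004 m and angle between reel's own z axis and vertical below 0.1 rad and (x of reel in the frame of tray above 0.11 m or x of reel in the frame of tray below -0.11 m or y of reel in the frame of tray above 0.17 m or y of reel in the frame of tray below -0.17 m)); the robot touches nothing.
It fails at once if the clamp nut is forced the tightening way: the stud is twisted by more than 0.22 rad (about 0.66 N m) (value of joint any of twist_a, twist_b above 0.22 rad or value of joint any of twist_a, twist_b below -0.22 rad).
It fails at once if the washer is dragged against the nut with more than 15 N (contact force between washer and nut_a above 15 N or contact force between washer and nut_b above 15 N).
It fails at once if the glue stick, the spool or the tape roll is shifted by more than 30 mm (distance of any of glue_stick, spool, tape_roll from where it was at the start of the episode above 0.03 m).
It also fails if it takes over 72 s, if anything falls off the work surface, if the arm or the gripper's body presses on something with over 40 N, if the wrist force passes 120 N, or if a joint passes its speed limit or range.

## Working session

There is one attempt and no reset: what is moved stays moved. The work goes in short steps, Python scripts to look and compute and a tool call to move; the robot and the scene stay as the last step left them, time stands still between calls to the robot, and variables do not carry over. Pictures are saved under pics/ and viewed, at most 10 in all, crops included, and the job is handed in when it is done.

Besides the shell and the picture viewer there is one more tool, called after "Call:" by a JSON object that holds its "method" and its "body". send_rows: Moves the arm, as the interface text tells. Its arguments: {"type":"object","properties":{"xyz":{"type":"array","items":{"type":"array","items":{"type":"number"}}},"turn":{"type":"array","items":{"type":"array","items":{"type":"number"}}},"grip":{"type":"array","items":{"type":"number"}},"newtons":{"type":"number"}},"required":["xyz","turn","grip"]}

```bash
mkdir -p pics; ls
python3 - <<'E'
from station import bot
import cv2,numpy as np
s=bot.get_state();print({k:np.round(v,3) for k,v in s.items()})
for n in("top","side"):
    p,d=bot.camera(n);cv2.imwrite(f"pics/{n}0.png",p[:,:,::-1]);np.savez(f"{n}0.npz",p=p,d=d);print(n,bot.get_calibration(n))
print(bot.get_calibration("wrist"))
E
```

```text
pics
{'t': np.float64(0.0), 'qpos': array([-1.4  ,  0.537, -0.004,  1.539,  0.003,  1.067, -0.071]), 'dq': array([ 0.   , -0.001, -0.001, -0.001, -0.002, -0.001,  0.001]), 'joint_torque': array([-0.0000e+00, -5.8341e+01,  1.0490e+00, -2.5911e+01,  1.2000e-02,
        1.0000e-02,  0.0000e+00]), 'position': array([152.359, 631.264, 230.423]), 'eef_rot': array([-3.14 ,  0.   ,  2.905]), 'ft_force': array([-0.133, -0.197, -0.462]), 'ft_torque': array([-0.031,  0.037, -0.013]), 'grasp_force': np.float64(0.0), 'opening': np.float64(85.302)}
top {'fx': 574.949618643889, 'fy': 574.949618643889, 'cx': 318.3848392233923, 'cy': 234.07925358459858, 'rvec': array([ 2.17167072, -2.15174705,  0.1311339 ]), 'tvec': array([   7.17062067,  559.24425735, 1603.31505775])}
side {'fx': 587.4336543219553, 'fy': 587.4336543219553, 'cx': 319.31630340714827, 'cy': 242.57909612954438, 'rvec': array([ 2.03513904, -0.34160245,  0.1754122 ]), 'tvec': array([-521.5411189 ,  179.82659357, 1428.89131218])}
{'fx': 371.64829954431775, 'fy': 371.64829954431775, 'cx': 318.1800105548959, 'cy': 243.46238553239738, 'T_tool_cam': array([[ 1.82179220e-03, -9.57662473e-01, -2.87887599e-01,
         7.36234660e+01],
       [ 9.99998340e-01,  1.75201468e-03,  5.00023176e-04,
         3.77346114e-01],
       [ 2.55298679e-05, -2.87888032e-01,  9.57664075e-01,
        -1.42973958e+02],
       [ 0.00000000e+00,  0.00000000e+00,  0.00000000e+00,
         1.00000000e+00]])}
```

View pics/top0.png

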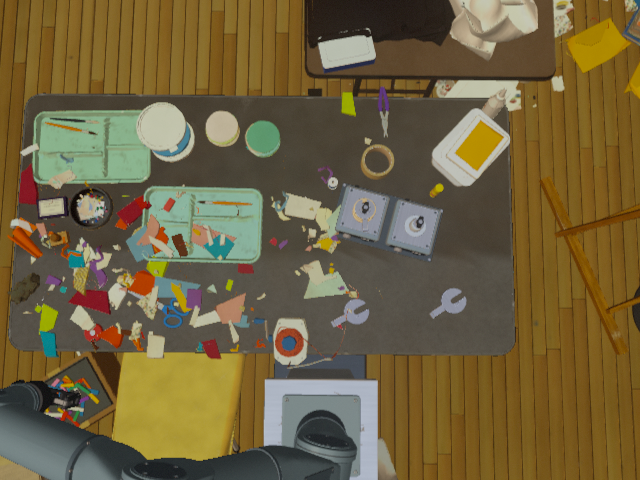

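View pics/side0.png

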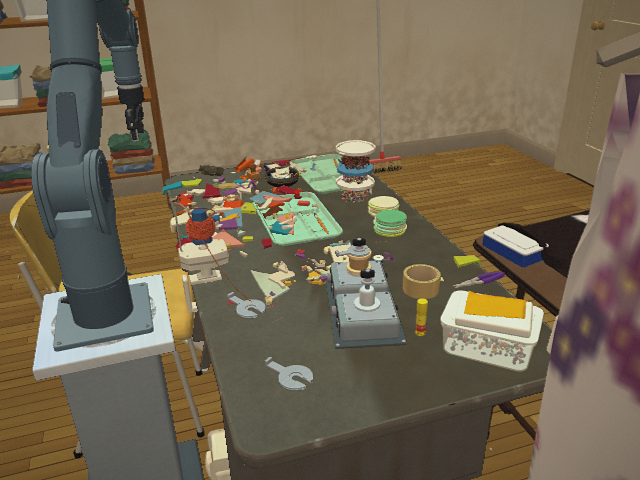

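The top view shows the winder at about (388,222), with the reel head at (363,210) and the bare spindle at (417,225). The near tray is at (203,224), the tape roll at (378,161), the glue stick at (437,190) and the spool at (330,182). Two spare washers lie on the desk. Next I'll zoom in and measure.

```bash
cat > h.py <<'E'
import numpy as np,cv2
from station import bot
from scipy.spatial.transform import Rotation as Ro
def ray(n,uv):
    c=bot.get_calibration(n);R=Ro.from_rotvec(c["rvec"]).as_matrix()
    o=-R.T@c["tvec"];d=R.T@np.array([(uv[0]-c["cx"])/c["fx"],(uv[1]-c["cy"])/c["fy"],1]);return o,d
def plane(n,uv,z):
    o,d=ray(n,uv);return o+d*(z-o[2])/d[2]
def pose():
    s=bot.get_state();T=np.eye(4);T[:3,:3]=Ro.from_euler("xyz",s["eef_rot"]).as_matrix();T[:3,3]=s["position"];return T
def wplane(uv,z,T):
    c=bot.get_calibration("wrist");x,y=uv[0]-c["cx"],uv[1]-c["cy"];r=np.hypot(x,y);a=r/c["fx"]
    d=np.array([np.sin(a)*x/max(r,1e-9),np.sin(a)*y/max(r,1e-9),np.cos(a)]);M=T@c["T_tool_cam"]
    d=M[:3,:3]@d;o=M[:3,3];return o+d*(z-o[2])/d[2]
def wpix(P,T):
    c=bot.get_calibration("wrist");M=np.linalg.inv(T@c["T_tool_cam"]);q=M[:3,:3]@P+M[:3,3]
    a=np.arctan2(np.hypot(q[0],q[1]),q[2]);k=c["fx"]*a/np.hypot(q[0],q[1]);return np.array([c["cx"]+k*q[0],c["cy"]+k*q[1]])
E
python3 - <<'E'
from h import *
p=np.load("top0.npz")["p"]
a=cv2.resize(p[165:275,310:460],None,fx=5,fy=5,interpolation=cv2.INTER_CUBIC)
cv2.imwrite("pics/topz.png",a[:,:,::-1])
hsv=cv2.cvtColor(p,cv2.COLOR_RGB2HSV)
m=cv2.inRange(hsv,(65,40,120),(90,160,255));m[:,:141]=0;m[:180]=0;m[270:]=0;m[:,270:]=0
pts=np.argwhere(m)[:,::-1].astype(np.float32);r=cv2.minAreaRect(pts);b=cv2.boxPoints(r)
print("tray",r,[np.round(plane("top",q,16)[:2]) for q in b])
for n,uv,z in [("reelnut",(366,207),151),("barenut",(420,223),151),("tape",(378,161),48),("glue",(437,190),60),("spool",(330,182),38)]:print(n,plane("top",uv,z).round())
E
```

```text
tray ((201.03208923339844, 224.18370056152344), (119.06214141845703, 74.68509674072266), 1.3971812725067139) [array([482., 520.]), array([699., 524.]), array([693., 179.]), array([476., 179.])]
reelnut [ 619. -113.  151.]
barenut [ 577. -256.  151.]
tape [ 770. -156.   48.]
glue [ 685. -322.   60.]
spool [709. -20.  38.]
```

View pics/topz.png

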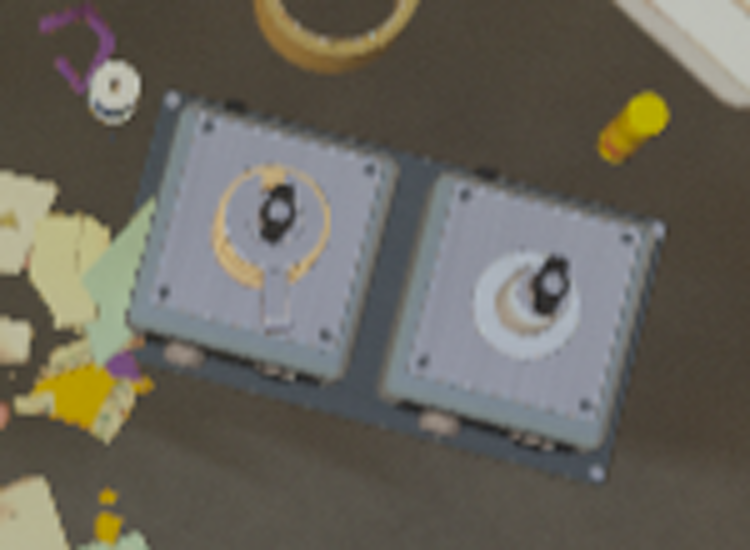

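Call:
{"method": "send_rows", "body": {"xyz": [[-2.0, -2.0, -2.0], [-3.1, -3.1, -2.0], [-3.1, -3.1, -2.0], [-3.1, -3.1, -1.0], [-3.1, -3.1, 0], [-3.1, -3.1, 0], [-3.1, -3.1, 0], [-3.1, -3.1, 0], [-3.1, -3.1, 0], [-3.1, -3.1, 0]], "turn": [[0, 0, 0], [0, 0, 0], [0, 0, 0], [0, 0, 0], [0, 0, 0], [0, 0, 0], [0, 0, 0], [0, 0, 0], [0, 0, 0], [0, 0, 0]], "grip": [0, 0, 0, 0, 0, 0, 0, 0, 0, 0]}}

```text
t: 1.1
position: [373.5, 269.3, 301.2]
eef_rot: [-3.142, -0.0, 2.905]
ft_force: [0.1, 0.9, 0.1]
opening: 85.5
grasp_force: 0.0
```

Call:
{"method": "send_rows", "body": {"xyz": [[-3.1, -3.1, 0], [-3.1, -3.1, 0], [-3.1, -3.1, 0], [-3.1, -3.1, 0], [-3.1, -3.1, 0], [-3.1, -3.1, 1], [-3.1, -3.1, 1], [-3.1, -3.1, 1], [-3.1, -3.1, 1], [-2.0, -2.0, 0]], "turn": [[0, 0, 0], [0, 0, 0], [0, 0, 0], [0, 0, 0], [0, 0, 0], [0, 0, 0], [0, 0, 0], [0, 0, 0], [0, 0, 0], [0, 0, 0]], "grip": [0, 0, 0, 0, 0, 0, 0, 0, 0, 0]}}

```text
t: 2.1
position: [593.3, -93.0, 259.5]
eef_rot: [-3.14, -0.002, 2.902]
ft_force: [0.4, -0.1, -0.9]
opening: 85.2
grasp_force: 0.0
```

Run:
```python
from h import *
T=pose();s=bot.get_state();print(s["t"],s["qpos"].round(2),s["position"].round(1),s["eef_rot"].round(3))
p,d=bot.camera("wrist");np.savez("w0.npz",p=p,d=d,T=T);cv2.imwrite("pics/w0.png",p[:,:,::-1])
print(wpix(np.array([619,-113,151]),T))
C=[plane("top",q,6)[:2] for q in [(344.4,184.4),(442,211),(429.4,260)]];print(np.round(C),(C[0]+C[2])/2, np.linalg.norm(C[0]-C[1]),np.linalg.norm(C[2]-C[1]),np.arctan2(*(C[1]-C[2])[::-1]),np.arctan2(*(C[0]-C[1])[::-1])-np.pi/2)
```

```text
2.1 [-0.25  0.45  0.45  1.66 -0.21  1.08  1.59] [593.3 -93.  259.5] [-3.140e+00 -2.000e-03  2.902e+00]
[299.47420222 280.06674356]
[[ 709.  -62.]
 [ 633. -347.]
 [ 490. -308.]] [ 599.79650864 -185.31688081] 294.2903825770437 148.30455894804246 -0.2636877599971838 -0.2611824925395829
```

View pics/w0.png

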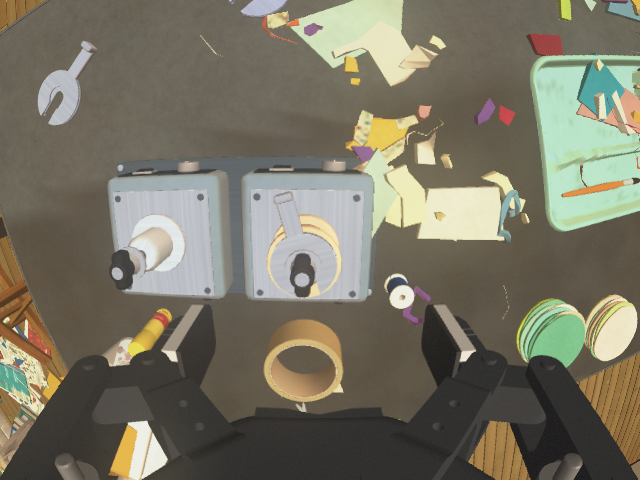

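The wrist view shows the reel nut's wing at about (302,272), the tongue pointing to (285,200), and the bare spindle's nut at (122,268). The spindle estimate from the plate and the one from the nut agree on (619,-113).

Run:
```python
from h import *
z=np.load("w0.npz");p,d,T=z["p"],z["d"],z["T"]
x0,y0=255,185
a=cv2.resize(p[y0:310,x0:360],None,fx=5,fy=4.8,interpolation=cv2.INTER_CUBIC)
cv2.imwrite("pics/w0z.png",a[:,:,::-1])
m=(p.max(2)<60);m[:245]=0;m[302:]=0;m[:,:280]=0;m[:,325:]=0
dd=d[m];print(m.sum(),np.percentile(dd,[5,25,50,75,95]))
top=m&(d<np.percentile(dd,25)+12)
for mm in(m,top):
    q=np.argwhere(mm)[:,::-1].astype(np.float32);W=np.array([wplane(u,151,T)[:2] for u in q]);r=cv2.minAreaRect(W.astype(np.float32));print(r,np.round(cv2.boxPoints(r)),W.mean(0))
```

```text
Traceback (most recent call last):
IndexError: index -1 is out of bounds for axis 0 with size 0
```

View pics/w0z.png

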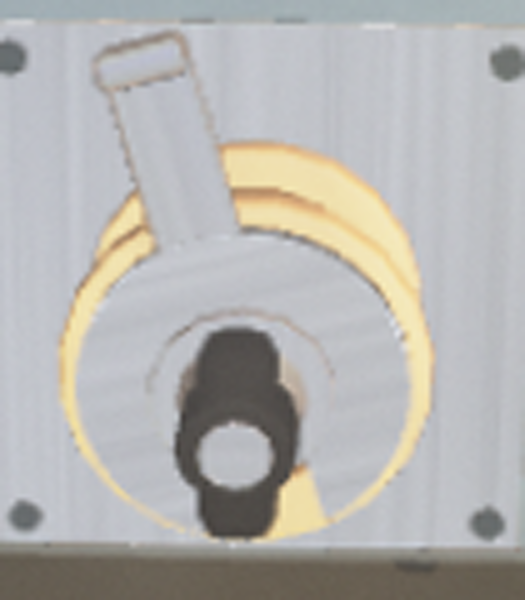

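Run:
```python
from h import *
z=np.load("w0.npz");T=z["T"]
print("nut",wplane((302.4,279.8),151,T))
a=wplane((302.6,253.75),151,T);b=wplane((302.6,297.5),151,T);print(a,b,np.arctan2(*(b-a)[1::-1]), "yaw needed",np.arctan2(*(a-b)[1::-1]))
def tool(P):print("shift cm",(T[:3,:3].T@(np.array(P)-T[:3,3])/10).round(2))
tool(np.array([619.5,-112,131]))
c=wplane((255+208/5,185+240/4.8),124,T);e=wplane((255+142/5,185+60/4.8),124,T);print("tongue",c,e,"ang",np.arctan2(*(e-c)[1::-1]))
```

```text
nut [ 619.29115983 -110.86340618  151.        ]
[ 599.90244101 -105.73769058  151.        ] [ 633.15263   -114.2913403  151.       ] -0.25179155575400913 yaw needed 2.889801097835784
shift cm [-3.02 -1.2  12.84]
tongue [ 592.26108949 -109.79045493  124.        ] [ 561.21971788 -112.21443302  124.        ] ang -3.063662172142213
```

Call:
{"method": "send_rows", "body": {"xyz": [[-1.0, -0.4, 0], [-1.0, -0.4, 1], [-1.0, -0.4, 2], [0, 0, 3], [0, 0, 3], [0, 0, 2], [0, 0, 1], [0, 0, 0.8], [0, 0, 0], [0, 0, 0]], "turn": [[0, 0, 0.01], [0, 0, 0], [0, 0, 0], [0, 0, 0], [0, 0, 0], [0, 0, 0], [0, 0, 0], [0, 0, 0], [0, 0, 0], [0, 0, 0]], "grip": [0.5, 0.5, 0.5, 0.5, 0.5, 0.5, 0.5, 0.5, 0.5, 0.5]}}

```text
t: 3.15
position: [620.5, -108.6, 134.1]
eef_rot: [3.141, 0.001, 2.895]
ft_force: [0.1, -1.1, 0.1]
opening: 42.6
grasp_force: 0.0
```

Run:
```python
from h import *
T=pose();s=bot.get_state();print(s["t"],s["qpos"].round(2),s["position"].round(1),s["eef_rot"].round(3),s["ft_force"].round(1),s["ft_torque"].round(2),s["opening"])
p,d=bot.camera("wrist");cv2.imwrite("pics/w1.png",p[:,:,::-1])
```

```text
3.15 [-0.17  0.64  0.39  1.69 -0.3   0.87  1.67] [ 620.5 -108.6  134.1] [3.141e+00 1.000e-03 2.895e+00] [ 0.1 -1.1  0.1] [ 0.08 -0.03  0.01] 42.56083813522897
```

View pics/w1.png

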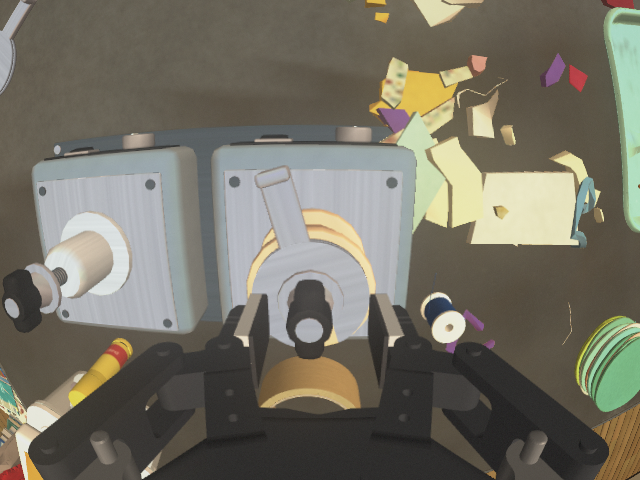

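The wing is at (310,322), between pads centred at about (317,325), so I'm about 3 mm off in y. I'll correct that and close.

Call:
{"method": "send_rows", "body": {"xyz": [[0.1, -0.28, 0.2], [0, 0, 0], [0, 0, 0], [0, 0, 0], [0, 0, 0], [0, 0, 0], [0, 0, 0], [0, 0, 0], [0, 0, 0], [0, 0, 0]], "turn": [[0, 0, 0], [0, 0, 0], [0, 0, 0], [0, 0, 0], [0, 0, 0], [0, 0, 0], [0, 0, 0], [0, 0, 0], [0, 0, 0], [0, 0, 0]], "grip": [0.5, 0.5, 0.7, 0.8, 1, 1, 1, 1, 1, 1], "newtons": 40}}

```text
t: 4.2
position: [618.2, -111.6, 131.6]
eef_rot: [-3.141, 0.0, 2.894]
ft_force: [-1.6, -2.5, 4.7]
opening: 15.1
grasp_force: 38.8
```

```bash
cat > st.py <<'E'
from h import *
s=bot.get_state();print(s["t"],s["qpos"].round(3),s["position"].round(1),s["eef_rot"].round(3),s["ft_force"].round(1),s["ft_torque"].round(3),round(float(s["opening"]),1),round(float(s["grasp_force"]),1))
E
python3 st.py
```

```text
4.2 [-0.165  0.644  0.389  1.693 -0.303  0.864  1.676] [ 618.2 -111.6  131.6] [-3.141  0.     2.894] [-1.6 -2.5  4.7] [-0.685  0.465  0.02 ] 15.1 38.8
```

Call:
{"method": "send_rows", "body": {"xyz": [[0, 0, 0], [0, 0, 0], [0, 0, 0], [0, 0, 0], [0, 0, 0], [0, 0, 0], [0, 0, 0], [0, 0, 0], [0, 0, 0], [0, 0, 0]], "turn": [[0, 0, 0.03], [0, 0, 0.03], [0, 0, 0.03], [0, 0, 0.03], [0, 0, 0], [0, 0, 0], [0, 0, 0], [0, 0, 0], [0, 0, 0], [0, 0, 0]], "grip": [1, 1, 1, 1, 1, 1, 1, 1, 1, 1]}}

```text
t: 5.2
position: [618.1, -111.6, 131.5]
eef_rot: [-3.141, 0.0, 2.775]
ft_force: [-2.6, -2.7, 5.4]
opening: 15.4
grasp_force: 38.8
```

```bash
python3 st.py
```

```text
5.2 [-0.185  0.649  0.419  1.695 -0.327  0.868  1.576] [ 618.1 -111.6  131.5] [-3.141  0.     2.775] [-2.6 -2.7  5.4] [-0.669  0.496  0.259] 15.4 38.8
```

Torque rose by 0.24 N m, which doesn't settle it. A further 0.05 rad (0.17 in total) will decide.

Call:
{"method": "send_rows", "body": {"xyz": [[0, 0, 0], [0, 0, 0], [0, 0, 0], [0, 0, 0], [0, 0, 0], [0, 0, 0], [0, 0, 0], [0, 0, 0], [0, 0, 0], [0, 0, 0]], "turn": [[0, 0, 0.02], [0, 0, 0.02], [0, 0, 0.01], [0, 0, 0], [0, 0, 0], [0, 0, 0], [0, 0, 0], [0, 0, 0], [0, 0, 0], [0, 0, 0]], "grip": [1, 1, 1, 1, 1, 1, 1, 1, 1, 1]}}

```text
t: 6.2
position: [618.2, -111.5, 131.5]
eef_rot: [-3.141, 0.001, 2.726]
ft_force: [-2.7, -3.9, 5.8]
opening: 15.3
grasp_force: 38.7
```

```bash
python3 st.py
```

```text
6.2 [-0.194  0.651  0.432  1.695 -0.338  0.869  1.535] [ 618.2 -111.5  131.5] [-3.141e+00  1.000e-03  2.726e+00] [-2.7 -3.9  5.8] [-0.699  0.431  0.297] 15.3 38.7
```

Call:
{"method": "send_rows", "body": {"xyz": [[0, 0, 0], [0, 0, 0], [0, 0, 0], [0, 0, 0], [0, 0, 0], [0, 0, 0], [0, 0, 0], [0, 0, 0], [0, 0, 0], [0, 0, 0]], "turn": [[0, 0, -0.04], [0, 0, -0.04], [0, 0, -0.04], [0, 0, -0.03], [0, 0, 0], [0, 0, 0], [0, 0, 0], [0, 0, 0], [0, 0, 0], [0, 0, 0]], "grip": [1, 1, 1, 1, 1, 1, 1, 1, 1, 1]}}

```text
t: 7.2
position: [618.2, -111.6, 131.5]
eef_rot: [-3.141, 0.0, 2.874]
ft_force: [-1.7, -3.1, 6.4]
opening: 15.3
grasp_force: 38.7
```

```bash
python3 st.py
```

```text
7.2 [-0.168  0.645  0.394  1.693 -0.307  0.865  1.659] [ 618.2 -111.6  131.5] [-3.141  0.     2.874] [-1.7 -3.1  6.4] [-0.698  0.482  0.06 ] 15.3 38.7
```

Call:
{"method": "send_rows", "body": {"xyz": [[0, 0, 0], [0, 0, 0], [0, 0, 0], [0, 0, 0], [0, 0, 0], [0, 0, 0], [0, 0, 0], [0, 0, 0], [0, 0, 0], [0, 0, 0]], "turn": [[0, 0, -0.04], [0, 0, -0.04], [0, 0, -0.04], [0, 0, -0.04], [0, 0, -0.01], [0, 0, 0], [0, 0, 0], [0, 0, 0], [0, 0, 0], [0, 0, 0]], "grip": [1, 1, 1, 1, 1, 1, 1, 1, 1, 1]}}

```text
t: 8.2
position: [618.2, -111.7, 131.7]
eef_rot: [-3.141, 0.0, 3.044]
ft_force: [-2.6, -3.3, 6.5]
opening: 15.9
grasp_force: 38.9
```

```bash
python3 st.py
```

```text
8.2 [-0.139  0.638  0.351  1.692 -0.273  0.86   1.801] [ 618.2 -111.7  131.7] [-3.141  0.     3.044] [-2.6 -3.3  6.5] [-0.686  0.528 -0.16 ] 15.9 38.9
```

Call:
{"method": "send_rows", "body": {"xyz": [[0, 0, 0], [0, 0, 0], [0, 0, 0], [0, 0, 0], [0, 0, 0], [0, 0, 0], [0, 0, 0], [0, 0, 0], [0, 0, 0], [0, 0, 0]], "turn": [[0, 0, -0.02], [0, 0, -0.02], [0, 0, -0.01], [0, 0, 0], [0, 0, 0], [0, 0, 0], [0, 0, 0], [0, 0, 0], [0, 0, 0], [0, 0, 0]], "grip": [1, 1, 1, 1, 1, 1, 1, 1, 1, 1]}}

```text
t: 9.2
position: [618.1, -111.7, 131.7]
eef_rot: [-3.141, 0.0, 3.094]
ft_force: [-2.3, -2.8, 7.2]
opening: 15.3
grasp_force: 38.9
```

```bash
python3 st.py
python3 - <<'E'
from h import *
z=np.load("w0.npz")
p,d=bot.camera("wrist");a=p[220:400,200:440];cv2.imwrite("pics/w2.png",cv2.resize(a,None,fx=3,fy=3)[:,:,::-1])
E
```

```text
9.2 [-0.13   0.636  0.338  1.691 -0.263  0.859  1.842] [ 618.1 -111.7  131.7] [-3.141  0.     3.094] [-2.3 -2.8  7.2] [-0.653  0.537 -0.118] 15.3 38.9
```

View pics/w2.png

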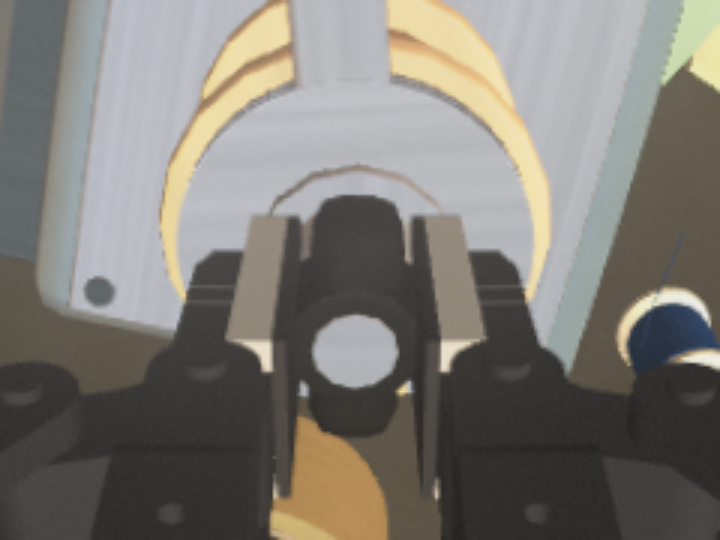

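Turning anticlockwise the torque levels off at about -0.15 N m and the nut follows, so anticlockwise loosens it. I'll release, flip the hand half a turn back for range, and regrip.

Call:
{"method": "send_rows", "body": {"xyz": [[0, 0, 0], [0, 0, 0], [0, 0, 0], [0, 0, 0], [0, 0, 0], [0, 0, 0], [0, 0, 0], [0, 0, 0], [0, 0, 0], [0, 0, 0]], "turn": [[0, 0, 0], [0, 0, 0], [0, 0, 0], [0, 0, 0.15], [0, 0, 0.15], [0, 0, 0.15], [0, 0, 0.15], [0, 0, 0.15], [0, 0, 0.15], [0, 0, 0.15]], "grip": [0.4, 0.4, 0.4, 0.4, 0.4, 0.4, 0.4, 0.4, 0.4, 0.4]}}

```text
t: 10.25
position: [618.2, -110.3, 131.0]
eef_rot: [3.141, -0.001, 2.039]
ft_force: [0.9, -0.0, -0.3]
opening: 51.5
grasp_force: 0.0
```

Call:
{"method": "send_rows", "body": {"xyz": [[0, 0, 0], [0, 0, 0], [0, 0, 0], [0, 0, 0], [0, 0, 0], [0, 0, 0], [0, 0, 0], [0, 0, 0], [0, 0, 0], [0, 0, 0]], "turn": [[0, 0, 0.15], [0, 0, 0.15], [0, 0, 0.15], [0, 0, 0.15], [0, 0, 0.15], [0, 0, 0.15], [0, 0, 0.15], [0, 0, 0.15], [0, 0, 0.15], [0, 0, 0.15]], "grip": [0.4, 0.4, 0.4, 0.4, 0.4, 0.4, 0.4, 0.4, 0.4, 0.4]}}

```text
t: 11.25
position: [618.2, -110.2, 130.9]
eef_rot: [-3.141, -0.0, 0.54]
ft_force: [-0.9, -0.2, -0.4]
opening: 51.0
grasp_force: 0.0
```

Call:
{"method": "send_rows", "body": {"xyz": [[0, 0, 0], [0, 0, 0], [0, 0, 0], [0, 0, 0], [0, 0, 0], [0, 0, 0], [0, 0, 0], [0, 0, 0], [0, 0, 0], [0, 0, 0]], "turn": [[0, 0, 0.15], [0, 0, 0.15], [0, 0, 0.15], [0, 0, 0.14], [0, 0, 0], [0, 0, 0], [0, 0, 0], [0, 0, 0], [0, 0, 0], [0, 0, 0]], "grip": [0.4, 0.4, 0.4, 0.4, 0.4, 0.4, 0.4, 0.4, 0.4, 0.4]}}

```text
t: 12.25
position: [618.1, -111.1, 131.4]
eef_rot: [-3.141, -0.0, -0.045]
ft_force: [-0.2, 0.2, -0.4]
opening: 51.5
grasp_force: 0.0
```

```bash
python3 st.py
python3 - <<'E'
from h import *
p,d=bot.camera("wrist");a=p[100:460,80:560];cv2.imwrite("pics/w3.png",cv2.resize(a,None,fx=1.6,fy=1.6)[:,:,::-1])
E
```

```text
12.25 [-0.563  0.915  1.083  1.716 -0.905  1.097 -0.797] [ 618.1 -111.1  131.4] [-3.141 -0.    -0.045] [-0.2  0.2 -0.4] [ 0.048 -0.024  0.042] 51.5 0.0
```

View pics/w3.png

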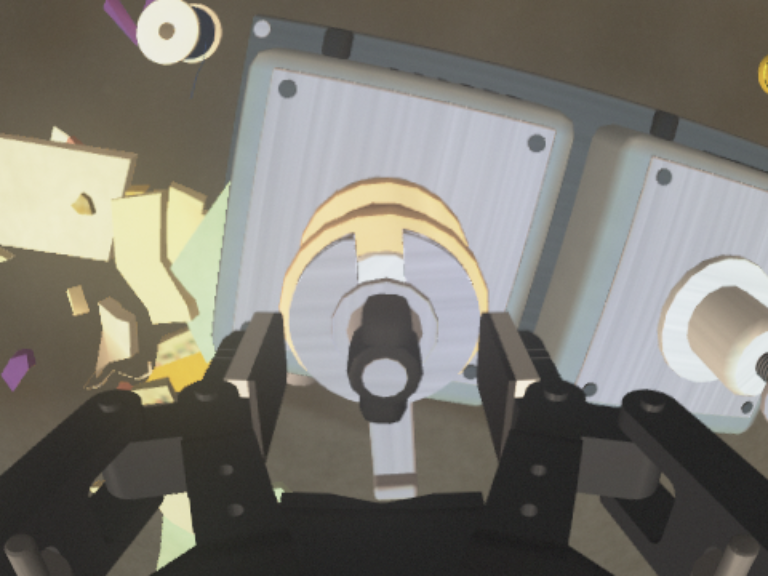

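The nut is centred between the pads, with the tongue toward the image bottom. I'll grip and back it off.

Call:
{"method": "send_rows", "body": {"xyz": [[0, 0, 0], [0, 0, 0], [0, 0, 0], [0, 0, 0], [0, 0, 0], [0, 0, -0.02], [0, 0, -0.02], [0, 0, -0.02], [0, 0, -0.02], [0, 0, -0.02]], "turn": [[0, 0, 0], [0, 0, 0], [0, 0, 0], [0, 0, 0], [0, 0, 0], [0, 0, -0.14], [0, 0, -0.14], [0, 0, -0.14], [0, 0, -0.14], [0, 0, -0.14]], "grip": [1, 1, 1, 1, 1, 1, 1, 1, 1, 1], "newtons": 40}}

```text
t: 13.3
position: [618.2, -112.1, 132.4]
eef_rot: [3.14, 0.0, 0.659]
ft_force: [0.1, -4.2, -0.8]
opening: 15.6
grasp_force: 37.8
```

```bash
python3 st.py
python3 - <<'E'
from h import *
T=pose();p,d=bot.camera("wrist");np.savez("w4.npz",p=p,d=d,T=T)
# tongue: print grey mask over radius 33-58 ring at z=122 about spindle
for a in np.arange(-3.14,3.14,0.1):
    v=[p[tuple(wpix(np.array([619.3+r*np.cos(a),-112+r*np.sin(a),124]),T)[::-1].round().astype(int).clip(0,[479,639]))] for r in (24,)]
E
```

```text
13.3 [-0.497  0.826  0.939  1.713 -0.771  1.016 -0.189] [ 618.2 -112.1  132.4] [3.14  0.    0.659] [ 0.1 -4.2 -0.8] [-0.719 -0.104 -0.147] 15.6 37.8
```

Call:
{"method": "send_rows", "body": {"xyz": [[0, 0, -0.02], [0, 0, -0.02], [0, 0, -0.02], [0, 0, -0.02], [0, 0, -0.02], [0, 0, -0.02], [0, 0, -0.02], [0, 0, -0.02], [0, 0, -0.02], [0, 0, -0.02]], "turn": [[0, 0, -0.15], [0, 0, -0.15], [0, 0, -0.15], [0, 0, -0.15], [0, 0, -0.15], [0, 0, -0.15], [0, 0, -0.15], [0, 0, -0.15], [0, 0, -0.15], [0, 0, -0.15]], "grip": [1, 1, 1, 1, 1, 1, 1, 1, 1, 1]}}

```text
t: 14.35
position: [618.8, -112.2, 134.4]
eef_rot: [3.141, 0.002, 2.157]
ft_force: [2.5, -4.2, -3.0]
opening: 15.6
grasp_force: 37.9
```

Call:
{"method": "send_rows", "body": {"xyz": [[0, 0, -0.02], [0, 0, -0.02], [0, 0, -0.02], [0, 0, -0.02], [0, 0, -0.02], [0, 0, 0], [0, 0, 0], [0, 0, 0], [0, 0, -2], [0, 0, -4]], "turn": [[0, 0, -0.15], [0, 0, -0.15], [0, 0, -0.15], [0, 0, -0.15], [0, 0, -0.15], [0, 0, 0], [0, 0, 0], [0, 0, 0], [0, 0, 0], [0, 0, 0]], "grip": [1, 1, 1, 1, 1, 0.4, 0.3, 0.3, 0.3, 0.3]}}

```text
t: 15.35
position: [615.6, -109.9, 192.9]
eef_rot: [-3.141, -0.007, 2.903]
ft_force: [1.0, 0.8, 0.6]
opening: 59.7
grasp_force: 0.0
```

```bash
python3 st.py
python3 - <<'E'
from h import *
T=pose();p,d=bot.camera("wrist");np.savez("w4.npz",p=p,d=d,T=T)
a=p[100:460,80:560];cv2.imwrite("pics/w4.png",cv2.resize(a,None,fx=1.6,fy=1.6)[:,:,::-1])
E
```

```text
15.35 [-0.192  0.569  0.425  1.655 -0.27   0.984  1.657] [ 615.6 -109.9  192.9] [-3.141 -0.007  2.903] [1.  0.8 0.6] [-0.026 -0.051 -0.017] 59.7 0.0
```

View pics/w4.png

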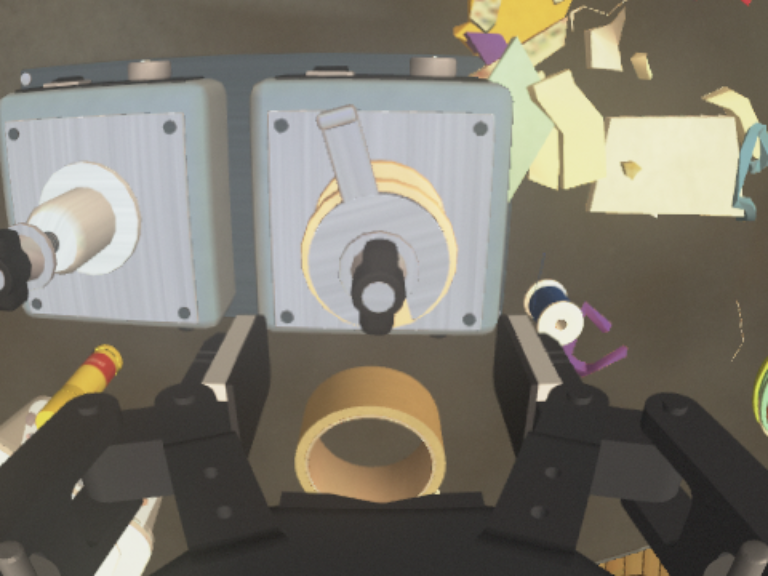

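The washer kept its orientation, with the tongue base at (358,197) and the fold at (341,126) in the crop. Next I'll work out the grip pose.

```bash
cat > sh.py <<'E'
from h import *
def go(P,yaw):
    T=pose();R=T[:3,:3];print("shift cm",(R.T@(np.array(P)-T[:3,3])/10).round(2),"turn z",round(-((yaw-np.arctan2(R[1,0],R[0,0])+np.pi)%(2*np.pi)-np.pi),3))
E
python3 - <<'E'
from sh import *
T=np.load("w4.npz")["T"]
f=lambda x,y,z:wplane((80+x/1.6,100+y/1.6),z,T)
n=f(379,297,155);b=f(358.5,197,123.5);e=f(341,126,123.5);print(n,b,e,np.linalg.norm(e-b))
c=np.array([619,-112]);u=(e-b)[:2];print("dir tongue",np.arctan2(u[1],u[0]),[np.arctan2(*(q[:2]-c)[::-1]) for q in(b,e)],[np.linalg.norm(q[:2]-c) for q in(b,e)])
a=np.arctan2(*(e[:2]-c)[::-1]);u=np.array([np.cos(a),np.sin(a)]);g=c+48*u
print(g);go([*g,103],a)
E
```

```text
[ 619.21596403 -110.97056878  155.        ] [ 591.70068057 -112.18413294  123.5       ] [ 564.74581728 -111.93146973  123.5       ] 26.956047435512833
dir tongue 3.1322193615224068 [np.float64(-3.134847791401383), np.float64(3.140329520938505)] [np.float64(27.299940410311883), np.float64(54.254225997552304)]
[ 571.00003829 -111.93936965]
shift cm [ 4.85 -1.23  9.84] turn z -0.238
```

Call:
{"method": "send_rows", "body": {"xyz": [[0, 0, 0], [0, 0, 0], [2.0, -0.1, 0], [2.4, -0.1, 0], [0, 0, 2], [0, 0, 2.5], [0, 0, 2], [0, 0, 1], [0, 0, 0], [0, 0, 0]], "turn": [[0, 0, -0.12], [0, 0, -0.12], [0, 0, 0], [0, 0, 0], [0, 0, 0], [0, 0, 0], [0, 0, 0], [0, 0, 0], [0, 0, 0], [0, 0, 0]], "grip": [0.5, 0.5, 0.5, 0.5, 0.5, 0.5, 0.5, 0.5, 0.5, 0.5], "newtons": 50}}

```text
t: 16.4
position: [574.6, -113.3, 120.9]
eef_rot: [-3.141, 0.001, -3.139]
ft_force: [0.8, 0.4, -0.4]
opening: 42.6
grasp_force: 0.0
```

```bash
python3 st.py
python3 - <<'E'
from sh import *
go([571,-112,103],3.135)
T=pose();p,d=bot.camera("wrist");np.savez("w5.npz",p=p,d=d,T=T)
# tongue edges via row profile at r=42
for r in (38,44,50):
    q=wpix(np.array([619-r,-112,123.5]),T).round().astype(int);row=p[q[1],q[0]-45:q[0]+46].astype(int).sum(1)//3;print(q,row[::2])
E
```

```text
16.4 [-0.13   0.587  0.336  1.813 -0.262  0.784  1.914] [ 574.6 -113.3  120.9] [-3.141e+00  1.000e-03 -3.139e+00] [ 0.8  0.4 -0.4] [ 0.031 -0.007 -0.014] 42.6 0.0
shift cm [0.36 0.13 1.79] turn z 0.009
[320 327] [205 207 209 209 206  95  95  97  99 100  99  99  99  97 100 153 186 187
 184 186 188 190 187 183 182 187 187 187 188 186 183 129 129 132 133 131
 134 134 133 132 134 175 208 211 212 213]
[320 315] [154 126 195 209 211 211 210 209 209 208 173 122 100 101 104 162 189 186
 184 187 189 189 188 184 183 185 185 189 188 186 182 129 129 126 138 183
 207 207 208 207 208 210 212 213 205 190]
[320 302] [187 187 189 188 189 145 123 122 128 161 186 202 209 206 159 171 189 186
 185 188 189 189 187 183 185 187 186 189 189 186 179 208 208 209 210 206
 195 184 179 185 180 183 190 189 188 186]
```

Call:
{"method": "send_rows", "body": {"xyz": [[0.36, 0.13, 0.7], [0, 0, 1.0], [0, 0, 0], [0, 0, 0], [0, 0, 0], [0, 0, 0], [0, 0, 0], [0, 0, 0], [0, 0, 0], [0, 0, 0]], "turn": [[0, 0, 0.01], [0, 0, 0], [0, 0, 0], [0, 0, 0], [0, 0, 0], [0, 0, 0], [0, 0, 0], [0, 0, 0], [0, 0, 0], [0, 0, 0]], "grip": [0.5, 0.5, 0.6, 0.7, 0.8, 1, 1, 1, 1, 1]}}

```text
t: 17.45
position: [570.8, -112.1, 103.5]
eef_rot: [-3.141, 0.001, 3.135]
ft_force: [0.4, -0.3, 1.8]
opening: 13.0
grasp_force: 48.7
```

```bash
python3 st.py
```

```text
17.45 [-0.126  0.608  0.328  1.831 -0.274  0.747  1.914] [ 570.8 -112.1  103.5] [-3.141e+00  1.000e-03  3.135e+00] [ 0.4 -0.3  1.8] [-0.07  -0.034  0.009] 13.0 48.7
```

Call:
{"method": "send_rows", "body": {"xyz": [[0, 0, -0.07], [0.1, 0, 0], [0.1, 0, 0], [0.1, 0, 0], [0.1, 0, 0], [0.1, 0, 0], [0.1, 0, 0], [0.1, 0, 0], [0.1, 0, 0], [0, 0, 0]], "turn": [[0, 0, 0], [0, 0, 0], [0, 0, 0], [0, 0, 0], [0, 0, 0], [0, 0, 0], [0, 0, 0], [0, 0, 0], [0, 0, 0], [0, 0, 0]], "grip": [1, 1, 1, 1, 1, 1, 1, 1, 1, 1]}}

```text
t: 18.45
position: [562.4, -111.9, 104.0]
eef_rot: [3.142, -0.0, 3.135]
ft_force: [0.4, 0.3, -0.9]
opening: 13.2
grasp_force: 48.6
```

```bash
python3 st.py
```

```text
18.45 [-0.127  0.596  0.329  1.852 -0.273  0.738  1.916] [ 562.4 -111.9  104. ] [ 3.142 -0.     3.135] [ 0.4  0.3 -0.9] [ 0.01   0.013 -0.001] 13.2 48.6
```

Drag force is nil, so I'll draw it fully out and carry it to the bay.

Call:
{"method": "send_rows", "body": {"xyz": [[0.8, 0, 0], [1.6, 0, 0], [1.9, 0, 0], [1.9, 0, 0], [0, 1.5, 0], [0, 3.5, 0], [0, 4.5, 0], [0, 4.5, 0], [0, 4.5, 0], [0, 4.5, 0]], "turn": [[0, 0, 0], [0, 0, 0], [0, 0, 0], [0, 0, 0], [0, 0, 0], [0, 0, 0], [0, 0, 0], [0, 0, 0], [0, 0, 0], [0, 0, 0]], "grip": [1, 1, 1, 1, 1, 1, 1, 1, 1, 1]}}

```text
t: 19.45
position: [501.8, 121.0, 104.2]
eef_rot: [3.141, 0.001, 3.135]
ft_force: [0.5, -0.6, -0.6]
opening: 12.8
grasp_force: 48.7
```

Call:
{"method": "send_rows", "body": {"xyz": [[-0.4, 4.5, 0], [-0.4, 4, 0], [-0.4, 2.7, 0], [0, 0, 1], [0, 0, 3], [0, 0, 3], [0, 0, 0], [0, 0, 0], [0, 0, 0], [0, 0, 0]], "turn": [[0, 0, 0], [0, 0, 0], [0, 0, 0], [0, 0, 0], [0, 0, 0], [0, 0, 0], [0, 0, 0], [0, 0, 0], [0, 0, 0], [0, 0, 0]], "grip": [1, 1, 1, 1, 1, 1, 1, 1, 1, 1]}}

```text
t: 20.45
position: [515.9, 230.8, 35.5]
eef_rot: [3.14, 0.002, 3.135]
ft_force: [-0.2, -0.2, -0.5]
opening: 12.9
grasp_force: 48.8
```

```bash
python3 st.py
python3 - <<'E'
from sh import *
go([512,235,9],3.135)
p,d=bot.camera("top");np.savez("top1.npz",p=p,d=d)
T=pose();w,dw=bot.camera("wrist");np.savez("w6.npz",p=w,d=dw,T=T)
a=cv2.resize(p[180:270,140:270],None,fx=3,fy=3,interpolation=cv2.INTER_CUBIC);b=w[:,80:490]
a=cv2.copyMakeBorder(a,0,480-270,0,0,cv2.BORDER_CONSTANT)
cv2.imwrite("pics/tr.png",np.hstack([a,b])[:,:,::-1]);print(np.hstack([a,b]).shape)
E
```

```text
20.45 [-0.706  0.694  0.274  1.892 -0.314  0.595  1.333] [515.9 230.8  35.5] [3.140e+00 2.000e-03 3.135e+00] [-0.2 -0.2 -0.5] [-0.049 -0.038 -0.007] 12.9 48.8
shift cm [0.4  0.41 2.65] turn z -0.0
(480, 800, 3)
```

View pics/tr.png

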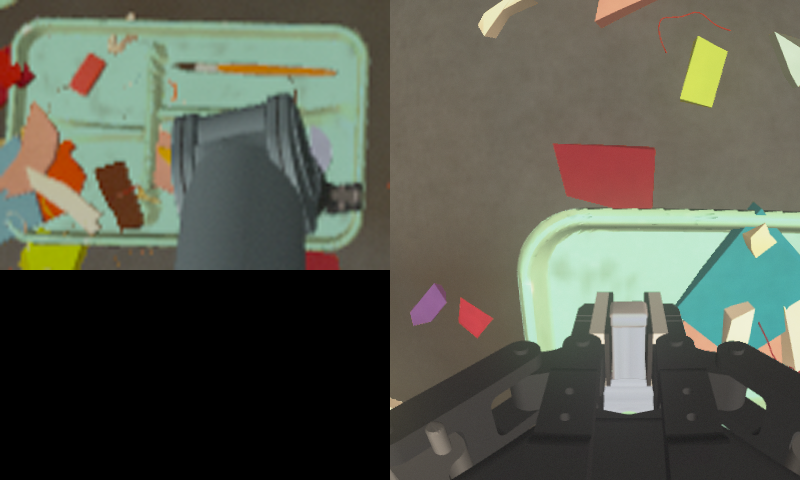

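This shows the washer held over the bay's free corner, with the ribs at the top (crop y≈105) and left (crop x≈155). I'll lower and release.

Call:
{"method": "send_rows", "body": {"xyz": [[0.4, 0.2, 1], [0, 0, 1], [0, 0, 0.5], [0, 0, 0.2], [0, 0, 0], [0, 0, 0], [0, 0, 0], [0, 0, 0], [0, 0, 0], [0, 0, 0]], "turn": [[0, 0, 0], [0, 0, 0], [0, 0, 0], [0, 0, 0], [0, 0, 0], [0, 0, 0], [0, 0, 0], [0, 0, 0], [0, 0, 0], [0, 0, 0]], "grip": [1, 1, 1, 1, 1, 1, 0.6, 0.6, 0.6, 0.6]}}

```text
t: 21.55
position: [510.9, 232.5, 7.2]
eef_rot: [3.141, 0.0, 3.135]
ft_force: [-0.7, 0.4, -0.6]
opening: 34.2
grasp_force: 0.0
```

Call:
{"method": "send_rows", "body": {"xyz": [[0, 0, -1], [0, 0, -3], [0, 0, -4], [0, 0, -4.5], [0, 0, -4.5], [0, 0, -4.5], [0, -2, -1], [0, -4, 0], [0, -4.5, 0], [0, -4.5, 0]], "turn": [[0, 0, 0], [0, 0, 0], [0, 0, 0], [0, 0, 0], [0, 0, 0], [0, 0, 0], [0, 0, 0], [0, 0, 0], [0, 0, 0], [0, 0, 0]], "grip": [0.6, 0.5, 0, 0, 0, 0, 0, 0, 0, 0]}}

```text
t: 22.55
position: [509.1, 80.5, 232.2]
eef_rot: [3.141, 0.0, 3.135]
ft_force: [0.2, 0.0, -1.1]
opening: 85.4
grasp_force: 0.0
```

```bash
python3 st.py
python3 - <<'E'
from sh import *
T=pose();w,d=bot.camera("wrist");np.savez("w7.npz",p=w,d=d,T=T);q=wpix(np.array([558,235,8]),T);print(q)
g=cv2.inRange(cv2.cvtColor(w,cv2.COLOR_RGB2HSV),(100,5,120),(140,60,255))
n,l,s,c=cv2.connectedComponentsWithStats(g)
for i in range(1,n):
    if s[i,4]>150:print(s[i],c[i].round(),wplane(c[i],8,T).round())
E
```

```text
22.55 [-0.612  0.324  0.452  1.912 -0.173  0.944  1.486] [509.1  80.5 232.2] [3.141 0.    3.135] [ 0.2  0.  -1.1] [-0.003 -0.02  -0.002] 85.4 0.0
[459.12627811 253.36730751]
[ 118   13   88   77 2763] [155.  51.] [338. -87.   8.]
[438 232  41  43 482] [463. 249.] [553. 239.   8.]
[   1  235   67  105 3126] [ 40. 284.] [ 601. -293.    8.]
[434 248  18  28 189] [443. 260.] [566. 217.   8.]
[  96  268   92   65 2708] [137. 297.] [ 611. -134.    8.]
```

Call:
{"method": "send_rows", "body": {"xyz": [[-1.5, -3, 0], [-2, -3.5, 0], [-2, -3.5, 0], [-2, -3.5, 0], [-2, -3, 0], [-1.5, -2, 0], [0, 0, 1], [0, 0, 1], [0, 0, 0], [0, 0, 0]], "turn": [[0, 0, 0], [0, 0, 0], [0, 0, 0], [0, 0, 0], [0, 0, 0], [0, 0, 0], [0, 0, 0], [0, 0, 0], [0, 0, 0], [0, 0, 0]], "grip": [0, 0, 0, 0, 0, 0, 0, 0, 0, 0]}}

```text
t: 23.6
position: [617.8, -101.7, 211.5]
eef_rot: [3.141, -0.001, 3.136]
ft_force: [0.7, 0.4, -0.6]
opening: 85.3
grasp_force: 0.0
```

```bash
python3 st.py
python3 - <<'E'
from sh import *
go([618.7,-111.8,92],3.135)
print(plane("top",(398,287),0))
T=pose();w,d=bot.camera("wrist")
h=cv2.cvtColor(w,cv2.COLOR_RGB2HSV);m=cv2.inRange(h,(12,60,150),(28,200,255));q=wpix(np.array([619,-112,118]),T)
yy,xx=np.mgrid[:480,:640];m[(xx-q[0])**2+(yy-q[1])**2>75**2]=0
# flange top rim: fit circle to world points (z=118) of plywood
c=np.argwhere(m)[:,::-1];W=np.array([wplane(u,118,T)[:2] for u in c[::3]]);r=np.linalg.norm(W-[619,-112],axis=1);print(q,len(W),np.percentile(r,[5,50,95]))
W2=W[(r<34)&(r>18)];print(cv2.minEnclosingCircle(W2.astype(np.float32)))
np.savez("w8.npz",p=w,T=T)
E
```

```text
23.6 [-0.237  0.552  0.47   1.644 -0.284  1.016  1.89 ] [ 617.8 -101.7  211.5] [ 3.141e+00 -1.000e-03  3.136e+00] [ 0.7  0.4 -0.6] [ 0.041 -0.031  0.002] 85.3 0.0
shift cm [-0.11 -1.02 11.95] turn z 0.001
[ 412.08159268 -217.94712325    0.        ]
[301.85310181 248.85127851] 1474 [19.32713563 26.85218214 37.80481034]
((616.41552734375, -111.65283966064453), 31.835630416870117)
```

Call:
{"method": "send_rows", "body": {"xyz": [[-0.1, -1.0, 0], [0, 0, 1], [0, 0, 2], [0, 0, 3], [0, 0, 2.5], [0, 0, 2], [0, 0, 1], [0, 0, 0], [0, 0, 0], [0, 0, 0]], "turn": [[0, 0, 0], [0, 0, 0], [0, 0, 0], [0, 0, 0], [0, 0, 0], [0, 0, 0], [0, 0, 0], [0, 0, 0], [0, 0, 0], [0, 0, 0]], "grip": [0, 0, 0, 0, 0, 0, 0, 0, 0, 0], "newtons": 30}}

```text
t: 24.65
position: [620.4, -113.5, 98.3]
eef_rot: [-3.141, 0.002, 3.135]
ft_force: [-0.1, 0.5, 0.2]
opening: 85.1
grasp_force: 0.0
```

```bash
python3 st.py; python3 -c "
from sh import *
go([618.7,-111.8,92],3.135)"
```

```text
24.65 [-0.174  0.698  0.409  1.704 -0.36   0.812  1.963] [ 620.4 -113.5   98.3] [-3.141e+00  2.000e-03  3.135e+00] [-0.1  0.5  0.2] [0.026 0.005 0.016] 85.1 0.0
shift cm [0.18 0.17 0.63] turn z -0.0
```

Call:
{"method": "send_rows", "body": {"xyz": [[0.15, 0.17, 0.5], [0, 0, 0], [0, 0, 0], [0, 0, 0], [0, 0, 0], [0, 0, 0], [0, 0, 0], [0, 0, 0], [0, 0, 0], [0, 0, 0]], "turn": [[0, 0, 0], [0, 0, 0], [0, 0, 0], [0, 0, 0], [0, 0, 0], [0, 0, 0], [0, 0, 0], [0, 0, 0], [0, 0, 0], [0, 0, 0]], "grip": [0, 0.1, 0.2, 0.3, 0.5, 0.8, 1, 1, 1, 1]}}

```text
t: 25.65
position: [618.2, -111.5, 92.6]
eef_rot: [3.141, 0.0, 3.135]
ft_force: [-1.6, 1.4, 5.4]
opening: 60.8
grasp_force: 31.8
```

```bash
python3 st.py
```

```text
25.65 [-0.175  0.703  0.405  1.711 -0.363  0.802  1.964] [ 618.2 -111.5   92.6] [3.141 0.    3.135] [-1.6  1.4  5.4] [0.198 0.428 0.017] 60.8 31.8
```

Call:
{"method": "send_rows", "body": {"xyz": [[0, 0, -0.3], [0, 0, -0.5], [0, 0, -0.5], [0, 0, -0.7], [0, 0, -0.8], [0, 0, -0.8], [0, 0, -0.8], [0, 0, -0.6], [0, 0, 0], [0, 0, 0]], "turn": [[0, 0, 0], [0, 0, 0], [0, 0, 0], [0, 0, 0], [0, 0, 0], [0, 0, 0], [0, 0, 0], [0, 0, 0], [0, 0, 0], [0, 0, 0]], "grip": [1, 1, 1, 1, 1, 1, 1, 1, 1, 1]}}

```text
t: 26.65
position: [618.0, -111.5, 142.0]
eef_rot: [3.142, 0.0, 3.135]
ft_force: [-0.6, -0.2, -0.3]
opening: 60.8
grasp_force: 32.6
```

```bash
python3 st.py
```

```text
26.65 [-0.197  0.637  0.436  1.69  -0.33   0.888  1.939] [ 618.  -111.5  142. ] [3.142 0.    3.135] [-0.6 -0.2 -0.3] [-0.004  0.019  0.   ] 60.8 32.6
```

Call:
{"method": "send_rows", "body": {"xyz": [[0, 0, -0.5], [0, 0, -0.8], [0, 0, -0.8], [0, 0, -0.8], [0, 0, -0.8], [0, 0, -0.8], [0, 0, -0.8], [0, 0, -0.8], [0, 0, -0.6], [0, 0, 0]], "turn": [[0, 0, 0], [0, 0, 0], [0, 0, 0], [0, 0, 0], [0, 0, 0], [0, 0, 0], [0, 0, 0], [0, 0, 0], [0, 0, 0], [0, 0, 0]], "grip": [1, 1, 1, 1, 1, 1, 1, 1, 1, 1]}}

```text
t: 27.65
position: [618.6, -111.7, 210.1]
eef_rot: [-3.141, 0.002, 3.135]
ft_force: [-0.1, -0.4, -1.0]
opening: 61.1
grasp_force: 32.7
```

```bash
python3 st.py;  python3 - <<'E'
from sh import *
go([440,-200,60],3.135)
p,d=bot.camera("side");np.savez("side1.npz",p=p)
# reel held? plywood-coloured pixels near projected reel
c=bot.get_calibration("side")
for z in(155,185,210,235):
    u=cv2.projectPoints(np.array([[619.,-112,z]]),c["rvec"],c["tvec"],np.array([[c["fx"],0,c["cx"]],[0,c["fy"],c["cy"]],[0,0,1]]),None)[0].ravel().round().astype(int);print(z,u,p[u[1],u[0]])
E
```

```text
27.65 [-0.222  0.556  0.472  1.642 -0.288  1.011  1.906] [ 618.6 -111.7  210.1] [-3.141e+00  2.000e-03  3.135e+00] [-0.1 -0.4 -1. ] [-0.018  0.013 -0.024] 61.1 32.7
shift cm [17.82 -8.95 14.98] turn z -0.0
155 [360 238] [105 107 103]
185 [360 227] [145 115  74]
210 [360 218] [108 105  99]
235 [360 208] [110 103  92]
```

Call:
{"method": "send_rows", "body": {"xyz": [[1.5, -0.7, 0], [3, -1.5, 0], [3.5, -1.8, 0], [3.5, -1.8, 0], [3.5, -1.8, 0], [2.8, -1.3, 0], [0, 0, 1], [0, 0, 2.5], [0, 0, 3], [0, 0, 3]], "turn": [[0, 0, 0], [0, 0, 0], [0, 0, 0], [0, 0, 0], [0, 0, 0], [0, 0, 0], [0, 0, 0], [0, 0, 0], [0, 0, 0], [0, 0, 0]], "grip": [1, 1, 1, 1, 1, 1, 1, 1, 1, 1]}}

```text
t: 28.7
position: [440.1, -198.9, 112.8]
eef_rot: [-3.142, 0.001, 3.136]
ft_force: [1.0, 0.1, -0.5]
opening: 61.1
grasp_force: 32.7
```

Call:
{"method": "send_rows", "body": {"xyz": [[0, 0, 2.5], [0, 0, 2], [0, 0, 1], [0, 0, 0], [0, 0, 0], [0, 0, 0], [0, 0, 0], [0, 0, 0], [0, 0, 0], [0, 0, 0]], "turn": [[0, 0, 0], [0, 0, 0], [0, 0, 0], [0, 0, 0], [0, 0, 0], [0, 0, 0], [0, 0, 0], [0, 0, 0], [0, 0, 0], [0, 0, 0]], "grip": [1, 1, 1, 1, 1, 1, 1, 1, 1, 1]}}

```text
t: 29.7
position: [439.5, -199.3, 59.2]
eef_rot: [-3.142, 0.0, 3.135]
ft_force: [0.1, -0.5, -1.1]
opening: 60.9
grasp_force: 32.8
```

```bash
python3 st.py
```

```text
29.7 [ 0.025  0.571  0.386  2.1   -0.406  0.541  2.272] [ 439.5 -199.3   59.2] [-3.142  0.     3.135] [ 0.1 -0.5 -1.1] [ 0.032 -0.003  0.   ] 60.9 32.8
```

Contact is expected at a TCP height of about 24.6.

Call:
{"method": "send_rows", "body": {"xyz": [[0, 0, 1.0], [0, 0, 1.0], [0, 0, 0.7], [0, 0, 0.4], [0, 0, 0.2], [0, 0, 0.1], [0, 0, 0], [0, 0, 0], [0, 0, 0], [0, 0, 0]], "turn": [[0, 0, 0], [0, 0, 0], [0, 0, 0], [0, 0, 0], [0, 0, 0], [0, 0, 0], [0, 0, 0], [0, 0, 0], [0, 0, 0], [0, 0, 0]], "grip": [1, 1, 1, 1, 1, 1, 1, 1, 1, 1]}}

```text
t: 30.7
position: [439.6, -199.4, 25.2]
eef_rot: [-3.141, 0.0, 3.135]
ft_force: [0.1, -0.4, -1.1]
opening: 61.1
grasp_force: 32.9
```

```bash
python3 st.py
```

```text
30.7 [ 0.065  0.636  0.335  2.103 -0.447  0.47   2.306] [ 439.6 -199.4   25.2] [-3.141  0.     3.135] [ 0.1 -0.4 -1.1] [ 0.013  0.016 -0.019] 61.1 32.9
```

Call:
{"method": "send_rows", "body": {"xyz": [[0, 0, 0.05], [0, 0, 0.05], [0, 0, 0], [0, 0, 0], [0, 0, 0], [0, 0, 0], [0, 0, 0], [0, 0, 0], [0, 0, 0], [0, 0, 0]], "turn": [[0, 0, 0], [0, 0, 0], [0, 0, 0], [0, 0, 0], [0, 0, 0], [0, 0, 0], [0, 0, 0], [0, 0, 0], [0, 0, 0], [0, 0, 0]], "grip": [1, 1, 1, 1, 0.25, 0.2, 0.1, 0, 0, 0]}}

```text
t: 31.7
position: [439.4, -199.3, 24.0]
eef_rot: [3.142, -0.0, 3.135]
ft_force: [0.5, -0.6, 0.4]
opening: 85.2
grasp_force: 0.0
```

```bash
python3 st.py
```

```text
31.7 [ 0.067  0.638  0.334  2.103 -0.448  0.468  2.307] [ 439.4 -199.3   24. ] [ 3.142 -0.     3.135] [ 0.5 -0.6  0.4] [ 0.062 -0.009  0.012] 85.2 0.0
```

Call:
{"method": "send_rows", "body": {"xyz": [[0, 0, -1], [0, 0, -2], [0, 0, -3], [0, 0, -4], [0, 0, -4], [0, 0, -4], [0, 0, -2], [0, 0, 0], [0, 0, 0], [0, 0, 0]], "turn": [[0, 0, 0], [0, 0, 0], [0, 0, 0], [0, 0, 0], [0, 0, 0], [0, 0, 0], [0, 0, 0], [0, 0, 0], [0, 0, 0], [0, 0, 0]], "grip": [0, 0, 0, 0, 0, 0, 0, 0, 0, 0]}}

```text
t: 32.7
position: [438.5, -198.9, 223.0]
eef_rot: [3.141, -0.002, 3.135]
ft_force: [-0.6, 0.3, 0.6]
opening: 85.2
grasp_force: 0.0
```

```bash
python3 st.py
python3 - <<'E'
from sh import *
p,d=bot.camera("side");cv2.imwrite("pics/end.png",p[:,:,::-1])
c=bot.get_calibration("side");K=np.array([[c["fx"],0,c["cx"]],[0,c["fy"],c["cy"]],[0,0,1]])
pr=lambda P:cv2.projectPoints(np.array([P],float),c["rvec"],c["tvec"],K,None)[0].ravel().round(1)
print([pr([440,-200,z]) for z in(0,50)],pr([440,-231,25]),pr([440,-169,25]))
h=cv2.cvtColor(p,cv2.COLOR_RGB2HSV);m=cv2.inRange(h,(8,70,90),(28,220,255));q=pr([440,-200,25]).astype(int)
x,y=q;m[:y-40]=0;m[y+40:]=0;m[:,:x-40]=0;m[:,x+40:]=0
a=np.argwhere(m);print("reel px",len(a),a.min(0)[::-1],a.max(0)[::-1])
p,d=bot.camera("top");hh=cv2.cvtColor(p,cv2.COLOR_RGB2HSV);b=p[195:265,195:265]
g=cv2.inRange(hh,(100,5,120),(140,60,255));n,l,s,ce=cv2.connectedComponentsWithStats(g)
for i in range(1,n):
    if s[i,4]>30 and 180<ce[i][0]<275 and 180<ce[i][1]<275:print("washer?",s[i],plane("top",ce[i],8).round())
E
```

```text
32.7 [-0.14   0.288  0.566  2.005 -0.194  0.904  2.092] [ 438.5 -198.9  223. ] [ 3.141e+00 -2.000e-03  3.135e+00] [-0.6  0.3  0.6] [-0.015  0.022 -0.041] 85.2 0.0
[array([301.8, 325.6]), array([301. , 307.9])] [305.3 324.3] [297.6 309.7]
reel px 1048 [265 276] [325 332]
washer? [234 226  18  29 244] [550. 231.   8.]
```

Run:
```python
from sh import *
T=pose();p,d=bot.camera("wrist");c=bot.get_calibration("wrist");M=T@c["T_tool_cam"]
for a in np.arange(0,6.2,0.785):
    o=[]
    for r in(26,60):
        u=wpix(np.array([439.5+r*np.cos(a),-199.4+r*np.sin(a),50]),T).round().astype(int)
        x=np.array([u[0]-c["cx"],u[1]-c["cy"]]);n=np.hypot(*x);v=np.r_[x/n*np.tan(n/c["fx"]),1]*d[u[1],u[0]];o+=[round((M[:3,:3]@v+M[:3,3])[2],1),p[u[1],u[0]]]
    print(*o)
```

```text
50.5 [240 223 168] 5.4 [105 109 110]
50.6 [243 229 175] 0.4 [110 100  85]
50.5 [243 229 175] -0.2 [120 111  98]
50.4 [241 225 171] -0.5 [118 112  98]
51.6 [239 221 167] -0.0 [119 112  97]
52.0 [242 228 174] -0.7 [117 110  96]
50.7 [240 223 167] -0.1 [118 110  96]
51.3 [241 225 169] 0.8 [112 105  93]
```

```bash
python3 -c "
from station import bot
print(bot.hand_in())"
```

```text
the job is handed in; nothing more can be done
None
```

I've handed the job in at about 33 s: the nut (it loosens anticlockwise) is backed off about 4 mm by turn count, the washer lies in the tray's big compartment and the reel stands upright on the desk, though I got no verdict back and did not re-measure the glue stick, spool and tape roll.

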